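# Close the reagent cool box

### The arm

A 6-joint arm with a two-finger parallel gripper is mounted at the origin on the work surface. World frame = base frame: x ahead of the robot, y to its left, z up, the work surface at z = 0. Lengths are in m, angles in rad, forces in N, time in s.
With the tool pointing down it reaches from about 0.375 to 0.975 m from the base axis. Payload 3.8 kg.
Tool frame: the origin (TCP) lies midway between the tips of the shut fingers; the grasp point (between the pads) lies 19 mm behind it; z points along the fingers, y is the direction in which the jaws open and shut (so a half turn about z gives the same grasp; the last joint's range is limited). The gripper opens to 85 mm and grips with 20 to 120 N. Pads are 22 mm wide; open, the fingers measure 114 mm over their backs; the gripper's body (76 mm by 85 mm) begins 54 mm behind the grasp point. The pads swing forward as they close: fully open they stand 13 mm farther back than shut.
Start: joints at [1.076, 0.264, 1.604, -0, 1.274, -0.037], TCP at [0.298, 0.605, 0.231] pointing down, gripper open.
Joint ranges: [-2.63, 2.63], [-0.94, 2.18], [0.31, 2.57], [-1.31, 4.45], [0, 2.66], [-2.55, 2.55]. Speed limits (rad/s): [2.57, 2.57, 3.14, 3.14, 3.14, 3.14].

### API

Orientations are given as a unit quaternion [w, x, y, z].
In Python, from bench import * gives the robot as it stands.
- The arm moves only by the tool jog_arm, never from a script. Its arguments are lists of equal length, an entry for each row: "delta_rot": the turn, a rotation vector about the tool's x, y, z in rad, a list of three; "linear": the shift along the tool's x, y, z in cm, a list of three; "claw": the closure, from 0 (fully open) to 1 (shut). In form: {"delta_rot": [[ax, ay, az], ...], "linear": [[tx, ty, tz], ...], "claw": [claw, ...]}. A call has 1 to 8 rows; each row is the pose to reach, as a shift and turn from the pose commanded when the call began, along the tool's axes at that moment; what a row does not reach only later rows make up. A row lasts 1/12 s, in which the tool goes at most 41.7 mm and 7.16 degrees, less where a joint would pass 70% of its speed; a pose out of reach is approached as far as the arm can. A call with a gripper value outside its range is refused whole. The fingers move at their own pace and stop on an object; "force" is the grip in N (left out, the last holds). Time passes only in rows, so rows that repeat a pose let the fingers close. It gives the time, the measured TCP pose, the force and the opening at its end, in the units of the state.
- observe(): the state, without advancing time (a new reading comes with each control period).
- snapshot(name): name is "scene" or "top"; returns a dict with "color" (420x560x3 uint8, red, green, blue), "fx", "fy", "cx", "cy" (pixels), "position" and "attitude" of the camera in the world. Camera axes: x right, y down, z forward; pixel columns grow to the right and rows downward; lengths in m; the calibration is good to about 2 mm. A picture is of the moment at which its call begins. There is no depth.
- sign_off(): hands the job in, once; it reports no verdict.
The state is a dict: "clock": time; "q": joint angles; "qd": joint speeds; "tau": joint torques, N m; "eef_pos": TCP position; "eef_rot": TCP orientation; "wrist_force": force on the tool from outside, world axes, zero at the start; "ft_torque": the same for the moment, N m; "finger_gap": finger opening in m.
Only numpy, scipy, OpenCV 4.12 (cv2) and the standard library are available. Lean on these libraries where they do the work, as an engineer would, in place of code of your own. Each camera call takes 0.05 s, during which the arm holds its last target. There are 200 camera calls.

### The job

Push the upright orange inner flap of the cool box all the way down over the vials, and only then push the blue cover over from behind and press it fully shut. Pick nothing up: the vials stay in the box and the bottle and the tip box on the bench stay where they are. Finish clear of everything.

Things in the scene. Friction and masses are not known exactly. Their poses are not given: they have to be found in the camera images.
- case: White cool box fixed to the bench, 240 x 220 x 100 mm (x, y, z), walls 12 mm, open top. Origin: centre of its underside, on the bench; z up. Turned half round (within 20 degrees): its x points at the robot, its -y side lies to the robot's left. Flap hinged along the -y side, cover along the +y side, both hinges parallel to x. Black insert 37 mm high; vials in its wells reach 67 mm.
- flap (a joint): Orange inner flap, a plate 190 mm wide (case x), 120 mm long from hinge to free edge, 5 mm thick. Angle in rad: 0 = folded flat inside the box mouth (free edge towards case +y, upper face about 10 mm below the rim), 1.57 = upright; stop at 1.65 (leaning out over the -y wall). A stiff hinge (0.1 N m friction): it stays where it is left, so it must be pushed down all the way; pushed from its case -y face while upright, then from above. Upright, it blocks the cover.
- flap_hinge (a point): Middle of the flap's hinge line, in the middle of the plate's thickness: case x 0, y -92 mm, z 88 mm.
- flap_edge (a point): Middle of the flap's free edge (half-way through its thickness), 120 mm from the hinge; moves with the flap.
- lid (a joint): Blue cover, a slab 240 mm (case x) x 220 mm (hinge to free edge) x 20 mm thick. Angle in rad: 0 = shut, lying on the rim with its top 120 mm above the bench; 1.57 = upright above the case's +y wall; stop at 2.0 (leaning outwards to case +y). A stiff hinge (0.5 N m friction): it stays where it is left and must be pushed all the way, from its outer face (case +y side while open, top when nearly shut).
- lid_hinge (a point): Middle of the cover's hinge line: case x 0, y +110 mm, z 100 mm, at the lower outer edge of the shut cover.
- lid_edge (a point): Middle of the cover's free edge on its inner face (the underside when shut), 220 mm from the hinge; moves with the cover. The outer face is 20 mm behind it.
- vial0_mid (a point): Centre (half-way up) of a loose clear vial with red cap, 26 mm diameter, 55 mm tall, standing in a well of the cool box. Leave it in its well.
- vial1_mid (a point): Centre of the like vial with green cap, also in a well. Leave it.
- buffer_mid (a point): Centre (half-way up) of a loose white bottle with blue cap, 56 mm diameter, 130 mm tall, standing on the bench beside the cool box. Leave it.
- tipbox_mid (a point): Centre (half-way up) of a loose grey pipette-tip box with yellow lid, 70 x 60 x 62 mm, on the bench beside the cool box. Leave it.

How it is judged:
On the way, in this order (a step that is already met when the one before it is completed fails the run):
1. the flap is folded flat (within 0.1 rad) while the cover still stands open (value of joint flap below 0.1 rad and value of joint lid above 1.2 rad), for 0.2 s.
2. the cover is shut (within 0.06 rad, 13 mm at its free edge) over the folded flap (value of joint lid below 0.06 rad and value of joint flap below 0.1 rad), for 0.2 s.
At the end, for the whole second after the job is handed in: Flap flat (below 0.1 rad) and cover shut over it (below 0.06 rad) and at rest; both vials still in their wells (within 20 mm), bottle and tip box within 30 mm of where they stood (all of step 2 and velocity of joint lid between -0.05 and 0.05 rad/s and distance of each of vial0_mid, vial1_mid from where it was at the start of the episode below 0.02 m and distance of each of buffer_mid, tipbox_mid from where it was at the start of the episode below 0.03 m); the robot touches nothing.
It fails at once if a vial is lifted or moved out of its well (over 20 mm) (distance of any of vial0_mid, vial1_mid from where it was at the start of the episode above 0.02 m).
It fails at once if the bottle or the tip box is lifted, knocked over or pushed more than 30 mm (distance of any of buffer_mid, tipbox_mid from where it was at the start of the episode above 0.03 m or angle between any of buffer_mid, tipbox_mid's own z axis and vertical above 0.5 rad).
It also fails if it takes over 54 s, if anything falls off the work surface, if the arm or the gripper's body presses on something with over 40 N, if the wrist force passes 120 N, or if a joint passes its speed limit or range.

## Working session

There is one attempt and no reset: what is moved stays moved. The work goes in short steps, Python scripts to look and compute and a tool call to move; the robot and the scene stay as the last step left them, time stands still between calls to the robot, and variables do not carry over. Pictures are saved under pics/ and viewed, about 8 in all and at most 12, crops included, and the job is handed in when it is done.

Besides the shell and the picture viewer there is one more tool, called after "Request:" as name(argument=value, ...) on one line, values as JSON. jog_arm: Moves the arm, as the interface text tells. Its arguments: {"type":"object","properties":{"delta_rot":{"type":"array"},"linear":{"type":"array"},"claw":{"type":"array"},"force":{"type":"number"}},"required":["delta_rot","linear","claw"]}

```bash
mkdir -p pics
python3 - <<'E'
from bench import *
import cv2
s=observe(); print(s['clock'],s['eef_pos'],s['eef_rot'],s['finger_gap'])
for n in("scene","top"):
    d=snapshot(n); cv2.imwrite(f"pics/{n}0.png",d["color"][:,:,::-1]); print({k:v for k,v in d.items() if k!="color"})
E
```

```text
0.0 [0.29797262 0.60483031 0.22993748] [-2.93937179e-04  2.26891955e-01  9.73919258e-01 -1.11010092e-03] 0.08525418955558559
{'fx': 397.0402585174518, 'fy': 397.0402585174518, 'cx': 280.50085591772654, 'cy': 208.5019083534923, 'position': array([ 0.92432148, -0.15237164,  0.77812771]), 'attitude': array([-0.22105565,  0.80009728,  0.5395189 , -0.14106063])}
{'fx': 457.0994588641782, 'fy': 457.0994588641782, 'cx': 285.91169880171424, 'cy': 208.98513040285596, 'position': array([0.35950063, 0.00391961, 1.12108059]), 'attitude': array([-0.05060421,  0.71381367, -0.69524722,  0.06738366])}
```

View pics/scene0.png

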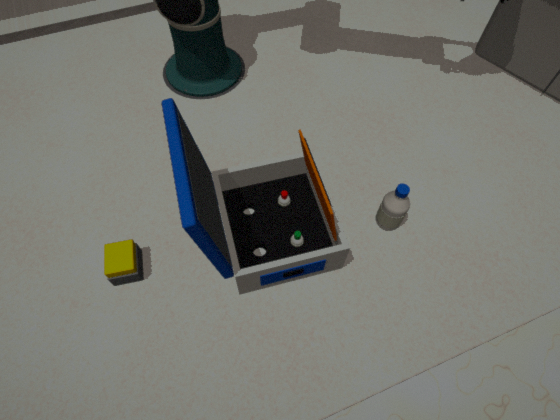

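View pics/top0.png

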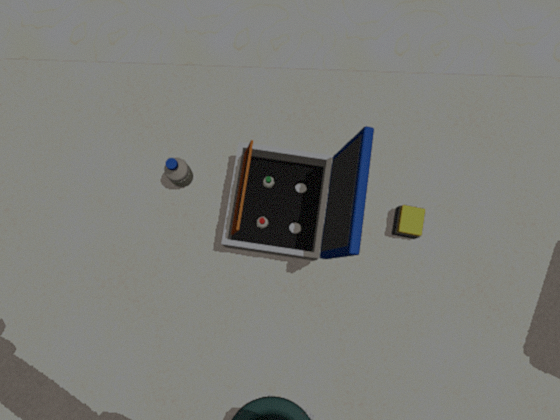

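The pictures show the case near the top-view centre with rim corners at about (224,247), (319,258) and (244,149). The orange flap is upright on the left and the blue cover leans out on the right (outer corners about (371,129) and (358,254)). The bottle is at (172,165) and the tip box at (410,221).

```bash
cat > h.py <<'E'
import numpy as np, cv2
from scipy.spatial.transform import Rotation as R
def ray(d,u,v):
    w,x,y,z=d["attitude"]
    return np.array(d["position"]),R.from_quat([x,y,z,w]).apply([(u-d["cx"])/d["fx"],(v-d["cy"])/d["fy"],1.])
def onz(d,u,v,z):
    p,r=ray(d,u,v); return p+r*(z-p[2])/r[2]
def proj(d,P):
    w,x,y,z=d["attitude"]
    c=R.from_quat([x,y,z,w]).inv().apply(np.atleast_2d(P)-d["position"])
    return c[:,:2]/c[:,2:]*d["fx"]+[d["cx"],d["cy"]]
def hsv(d): return cv2.cvtColor(d["color"],cv2.COLOR_RGB2HSV)
def case(o,yaw):  # case->world
    return lambda P: R.from_euler('z',yaw).apply(np.atleast_2d(P))+[o[0],o[1],0]
E
python3 - <<'E'
from bench import *
from h import *
T=snapshot("top");S=snapshot("scene")
for n,p in dict(nl=(224,247),nr=(319,258),fl=(244,149)).items(): print(n,onz(T,*p,.1).round(3))
h=hsv(T)
for n,lo,hi in(("orange",(5,150,60),(20,255,255)),("blue",(105,150,60),(125,255,255)),("yellow",(25,150,80),(35,255,255)),("red",(0,170,90),(4,255,255)),("green",(50,120,60),(75,255,255))):
  for nm,d in(("T",T),("S",S)):
    m=cv2.inRange(hsv(d),lo,hi)
    c=[x for x in cv2.findContours(m,0,2)[0] if cv2.contourArea(x)>12]
    for x in c: print(n,nm,cv2.contourArea(x),cv2.approxPolyDP(x,3,True)[:,0].tolist())
c=cv2.resize(T["color"][120:275,150:440],None,fx=2.7,fy=2.7,interpolation=2)
d=cv2.resize(S["color"][80:310,90:430],None,fx=2.3,fy=2.3,interpolation=2)
cv2.imwrite("pics/t1.png",cv2.convertScaleAbs(c[:,:,::-1],alpha=1.5));cv2.imwrite("pics/s1.png",cv2.convertScaleAbs(d[:,:,::-1],alpha=1.5))
E
```

```text
nl [0.442 0.117 0.1  ]
nr [ 0.423 -0.095  0.1  ]
fl [0.67  0.082 0.1  ]
orange T 214.0 [[252, 141], [233, 231], [233, 226], [236, 230], [239, 227]]
orange S 443.5 [[299, 130], [304, 158], [306, 155], [308, 159], [305, 162], [308, 160], [312, 168], [307, 168], [313, 175], [310, 176], [319, 200], [313, 182], [321, 191], [321, 205], [327, 207], [331, 217], [324, 213], [327, 221], [331, 219], [328, 223], [335, 240], [332, 211]]
blue T 75.5 [[166, 162], [168, 168], [176, 165], [174, 159]]
blue T 1103.5 [[368, 127], [364, 128], [349, 247], [352, 254], [358, 252], [372, 136], [372, 128]]
blue S 319.0 [[325, 260], [262, 275], [261, 283], [272, 282], [272, 276], [275, 281], [283, 279], [282, 271], [302, 266], [306, 272], [322, 269], [320, 264]]
blue S 118.5 [[404, 184], [398, 185], [398, 196], [408, 192]]
blue S 1929.0 [[164, 100], [183, 227], [227, 277], [229, 272], [196, 232], [173, 102]]
yellow S 853.5 [[132, 240], [105, 244], [105, 274], [110, 277], [110, 273], [115, 276], [115, 272], [133, 269]]
red S 16.5 [[282, 191], [285, 195], [286, 191]]
green T 13.0 [[267, 176], [269, 181]]
green S 25.5 [[295, 231], [299, 236], [300, 232]]
```

View pics/t1.png

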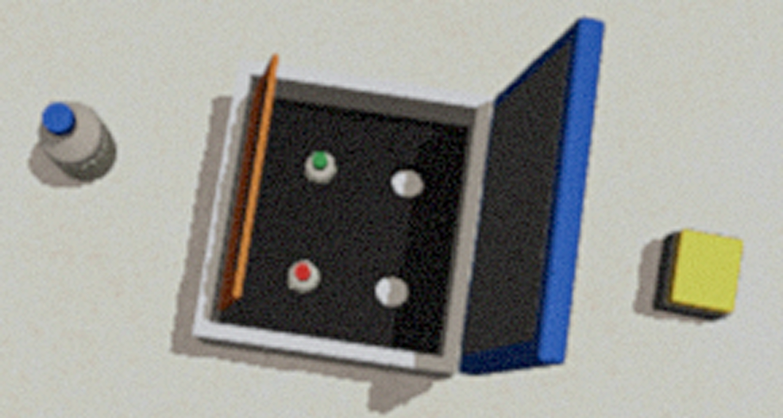

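The crop gives rim corners at about (222,245), (318.5,259), (239,144) and (331.5,157) in full-image pixels. The cover's free edge runs from (370,128) to (355,253).

```bash
cat > m.py <<'E'
from bench import *
from h import *
T=snapshot("top");S=snapshot("scene")
px=np.array([(222.2,244.8),(318.5,258.9),(238.9,144.1),(331.5,157)])
W=np.array([onz(T,*p,.1) for p in px])
C=np.array([(.12,-.11,.1),(.12,.11,.1),(-.12,-.11,.1),(-.12,.11,.1)])
r,rs=R.align_vectors(W-W.mean(0),C-C.mean(0)); yaw=r.as_euler('xyz')[2]; o=W.mean(0)
print(W.round(3).tolist(),"o",o.round(4),"yaw",yaw,"rss",rs)
f=case(o,yaw)
def tri(a,b):
    p,u=ray(T,*a);q,v=ray(S,*b); u=u/np.linalg.norm(u);v=v/np.linalg.norm(v)
    k=np.linalg.lstsq(np.c_[u,-v],q-p,rcond=None)[0]; A,B=p+k[0]*u,q+k[1]*v
    return (A+B)/2,np.linalg.norm(A-B)
inv=lambda P:R.from_euler('z',-yaw).apply(P-[o[0],o[1],0])
for n,a,b in(("lid outer near",(358.5,253),(164,101)),("lid outer far",(372.5,128),(184,229)),("flap far",(252,140.5),(335,240)),("flap far top guess",(252,140.5),(332,211)),("flap near",(238,230),(300,130)),
  ("bottle cap",(171,164),(402.5,189.5))):
    P,e=tri(a,b); print(n,P.round(3),"case",inv(P).round(3),"gap",round(e,3))
for n,a,z in(("tipbox",(411.5,220.5),.062),("red",(262,221),.067),("green",(268.5,179.5),.067)):
    P=onz(T,*a,z);print(n,P.round(3),"case",inv(P).round(3))
for t in(1.7,1.8,1.9,2.0): 
    P=f([(x,.11-.22*np.cos(t)+.02*np.sin(t),.1+.22*np.sin(t)+.02*np.cos(t)) for x in(.12,-.12)])
    print(t,proj(T,P).round(1).tolist(),proj(S,P).round(1).tolist())
for t in(1.4,1.5,1.6):
    P=f([(x,-.092+.12*np.cos(t),.088+.12*np.sin(t)) for x in(.095,-.095)])
    print(t,proj(T,P).round(1).tolist(),proj(S,P).round(1).tolist())
E
python3 m.py
```

```text
[[0.447, 0.122, 0.1], [0.421, -0.094, 0.1], [0.681, 0.094, 0.1], [0.657, -0.121, 0.1]] o [5.517e-01 3.000e-04 1.000e-01] yaw 3.0259173662128007 rss 0.004830177892021161
lid outer near [ 0.421 -0.143  0.315] case [0.114 0.157 0.315] gap 0.002
lid outer far [ 0.654 -0.172  0.31 ] case [-0.122  0.16   0.31 ] gap 0.002
flap far [0.678 0.062 0.141] case [-0.118 -0.076  0.141] gap 0.0
flap far top guess [0.655 0.058 0.211] case [-0.096 -0.069  0.211] gap 0.0
flap near [0.469 0.08  0.204] case [ 0.091 -0.07   0.204] gap 0.002
bottle cap [0.622 0.241 0.125] case [-0.042 -0.247  0.125] gap 0.001
tipbox [ 0.519 -0.316  0.062] case [-0.004  0.318  0.062]
red [0.508 0.036 0.067] case [ 0.048 -0.03   0.067]
green [0.607 0.024 0.067] case [-0.052 -0.03   0.067]
1.7 [[358.1, 256.5], [372.7, 127.8]] [[162.2, 97.9], [184.9, 225.4]]
1.8 [[369.3, 258.4], [383.3, 130.5]] [[149.8, 103.1], [169.6, 231.3]]
1.9 [[379.8, 260.3], [393.1, 133.5]] [[138.2, 109.1], [155.4, 237.6]]
2.0 [[389.2, 262.2], [402.0, 136.7]] [[127.8, 115.8], [142.6, 244.4]]
1.4 [[236.3, 231.4], [250.8, 141.4]] [[299.8, 127.7], [333.1, 211.5]]
1.5 [[230.4, 230.5], [245.0, 140.4]] [[305.8, 126.0], [340.0, 209.4]]
1.6 [[224.5, 229.6], [239.3, 139.5]] [[311.8, 124.7], [346.7, 207.7]]
```

Request:
jog_arm(delta_rot=[[0,0,-0.11],[0,0,-0.22],[0,0,-0.342],[0,0,-0.342],[0,0,-0.342],[0,0,-0.342],[0,0,-0.342],[0,0,-0.342]], linear=[[-3.2,-2,0],[-6.4,-4,0],[-9.6,-6,0],[-12.8,-8,0],[-16,-10,0],[-19,-12,0],[-22.2,-14.4,0],[-22.2,-14.4,0]], claw=[1,1,1,1,1,1,1,1])

```text
clock: 0.97
eef_pos: [0.4366, 0.3726, 0.2313]
eef_rot: [0.001, 0.06, 0.998, -0.002]
wrist_force: [-0.2, 0.5, 0.8]
finger_gap: 0.0002
```

Request:
jog_arm(delta_rot=[[0,0,0],[0,0,0],[0,0,0],[0,0,0],[0,0,0],[0,0,0],[0,0,0],[0,0,0]], linear=[[-2.5,-3.3,0],[-5,-6.6,0],[-7.5,-9.9,0],[-10,-13.2,0],[-12.5,-16.5,0.5],[-15.7,-20.2,2],[-15.7,-20.7,3.6],[-15.7,-20.7,3.6]], claw=[1,1,1,1,1,1,1,1])

```text
clock: 1.63
eef_pos: [0.5651, 0.1509, 0.1916]
eef_rot: [-0.003, 0.06, 0.998, -0.001]
wrist_force: [-0.9, -0.1, -0.3]
finger_gap: -0.0
```

```bash
cat > c.py <<'E'
from bench import *
from h import *
s=observe(); o=np.array([.5517,.0003,0])
print(s['clock'],"case",R.from_euler('z',-3.026).apply(np.array(s['eef_pos'])-o).round(4),s['eef_rot'],np.round(s['wrist_force'],1),np.round(s['q'],2))
import sys
if len(sys.argv)>1:
    a=[snapshot(n)["color"][60:330,100:450] for n in("top","scene")]
    cv2.imwrite(sys.argv[1],cv2.convertScaleAbs(cv2.resize(np.hstack(a),None,fx=1.14,fy=1.14)[:,:,::-1],alpha=1.5))
E
python3 c.py pics/a.png
```

```text
1.6333 case [ 0.0041 -0.1512  0.1916] [-0.00255281  0.05999324  0.99819475 -0.00124113] [-0.9 -0.1 -0.3] [ 0.22  0.13  1.84 -0.    1.18 -1.23]
```

View pics/a.png

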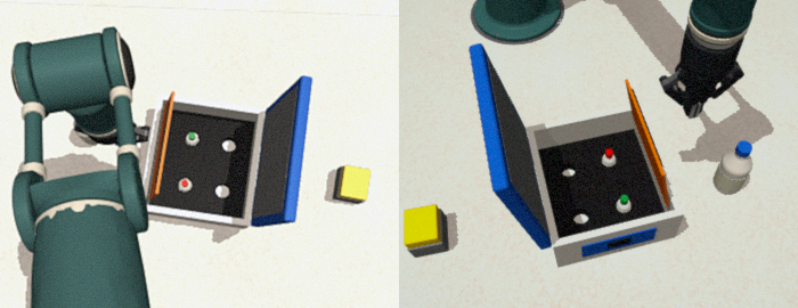

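Both pads are closed and stand just outside the flap at its mid-width. The bottle and the cover are clear of the gripper.

Request:
jog_arm(delta_rot=[[0,0,0],[0,0,0],[0,0,0],[0,0,0],[0,0,0],[0,0,0],[0,0,0]], linear=[[-0.4,-3,0.3],[-0.4,-5.5,0.4],[-0.4,-8,1.1],[-0.4,-10,1.9],[-0.4,-11.2,2.9],[-0.4,-12.2,3.8],[-0.4,-12.2,3.8]], claw=[1,1,1,1,1,1,1])

```text
clock: 2.32
eef_pos: [0.5544, 0.0326, 0.1556]
eef_rot: [-0.001, 0.058, 0.998, -0.0]
wrist_force: [0.5, -0.0, 0.3]
finger_gap: -0.0001
```

```bash
python3 c.py pics/b.png
```

```text
2.3167 case [ 0.0011 -0.0323  0.1556] [-1.30414824e-03  5.79034045e-02  9.98321319e-01 -1.95993997e-04] [ 0.5 -0.   0.3] [ 0.01  0.1   1.94 -0.    1.1  -1.44]
```

View pics/b.png

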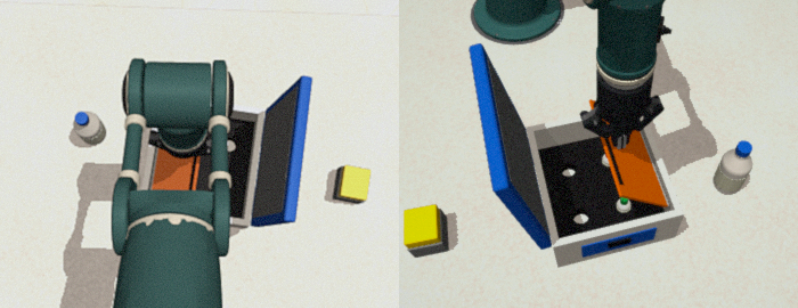

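The flap has tilted inwards to about 0.7 rad with the fingers on its outer face. The cover is untouched and the arm is clear of it.

Request:
jog_arm(delta_rot=[[0,0,0],[0,0,0],[0,0,0],[0,0,0],[0,0,0],[0,0,0],[0,0,0],[0,0,0]], linear=[[0,-0.9,1.2],[0,-1.6,2.5],[0,-2,3.5],[0,-2.3,4.4],[0,-2.4,5.4],[0,-2.5,6.2],[0,-2.5,6.6],[0,-2.5,6.6]], claw=[1,1,1,1,1,1,1,1])

```text
clock: 3.08
eef_pos: [0.5523, 0.0079, 0.0908]
eef_rot: [-0.001, 0.058, 0.998, -0.0]
wrist_force: [0.7, -0.2, -0.1]
finger_gap: -0.0002
```

```bash
python3 c.py pics/c.png
```

```text
3.0833 case [ 0.0002 -0.0076  0.0908] [-8.42567865e-04  5.79479186e-02  9.98319250e-01 -6.23706687e-05] [ 0.7 -0.2 -0.1] [-0.03  0.17  2.   -0.    0.98 -1.49]
```

Request:
jog_arm(delta_rot=[[0,0,0],[0,0,0],[0,0,0],[0,0,0]], linear=[[0,0,0.3],[0,0,0.5],[0,0,0.5],[0,0,0.5]], claw=[1,1,1,1])

```text
clock: 3.52
eef_pos: [0.5532, 0.0081, 0.0902]
eef_rot: [0.0, 0.058, 0.998, -0.0]
wrist_force: [-11.0, -0.2, 25.7]
finger_gap: 0.0001
```

Request:
jog_arm(delta_rot=[[0,0,0],[0,0,0],[0,0,0],[0,0,0],[0,0,0],[0,0,0],[0,0,0],[0,0,0]], linear=[[0,0,-3],[0,0,-7],[0,0,-11],[0,0,-15],[0,0,-19],[0,0,-23],[0,0,-27],[0,0,-31]], claw=[1,1,1,1,1,1,1,1])

```text
clock: 4.18
eef_pos: [0.5524, 0.0082, 0.398]
eef_rot: [0.0, 0.058, 0.998, 0.0]
wrist_force: [1.8, 0.8, 0.4]
finger_gap: 0.0001
```

```bash
python3 c.py pics/d.png
```

```text
4.1833 case [ 2.00e-04 -7.90e-03  3.98e-01] [8.39375716e-05 5.77739791e-02 9.98329682e-01 8.19932670e-05] [1.8 0.8 0.4] [-0.03 -0.03  1.63  0.    1.54 -1.49]
```

View pics/d.png

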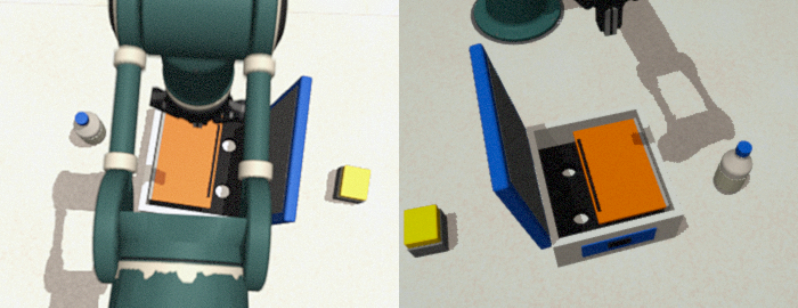

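The flap now lies flat in the mouth and the cover still stands open, with the tool raised above it. Next I go over the cover to its outer side.

Request:
jog_arm(delta_rot=[[0,0,0],[0,0,0],[0,0,0],[0,0,0],[0,0,0],[0,0,0],[0,0,0],[0,0,0]], linear=[[0,-3.5,0],[0,-7.5,0],[0,-11.5,0],[0,-15.5,0],[0,-19.5,0],[0,-23.5,0],[0,-25,0],[0,-25,0]], claw=[1,1,1,1,1,1,1,1])

```text
clock: 4.95
eef_pos: [0.5231, -0.2436, 0.3948]
eef_rot: [-0.001, 0.06, 0.998, -0.0]
wrist_force: [0.9, 0.8, -0.7]
finger_gap: 0.0003
```

Request:
jog_arm(delta_rot=[[0,0,0],[0,0,0],[0,0,0],[0,0,0],[0,0,0]], linear=[[0,0,3],[0,0,6],[0,0,9],[0,0,11],[0,0,11]], claw=[1,1,1,1,1])

```text
clock: 5.37
eef_pos: [0.5212, -0.2373, 0.2796]
eef_rot: [-0.005, 0.057, 0.998, 0.003]
wrist_force: [-0.4, 0.9, -0.9]
finger_gap: 0.0002
```

```bash
python3 c.py pics/e.png
```

```text
5.3667 case [0.0029 0.2396 0.2796] [-0.00485     0.05731529  0.998341    0.00258456] [-0.4  0.9 -0.9] [-0.47  0.05  1.76  0.    1.34 -1.93]
```

View pics/e.png

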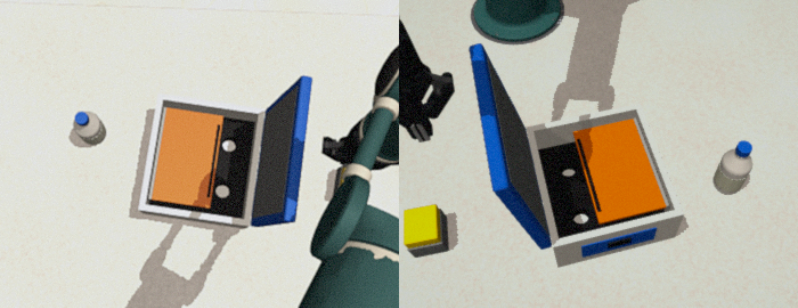

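The fingers are outside the cover at mid-width, level with its upper part. The tip box is well clear.

Request:
jog_arm(delta_rot=[[0,0,0],[0,0,0],[0,0,0],[0,0,0],[0,0,0],[0,0,0],[0,0,0],[0,0,0]], linear=[[0,3.5,-0.3],[0,6,-0.5],[0,8.5,-0.8],[0,11,-1],[0,13.5,-0.8],[0,16,-0.4],[0,18.6,0.2],[0,18.6,0.2]], claw=[1,1,1,1,1,1,1,1])

```text
clock: 6.13
eef_pos: [0.5467, -0.0516, 0.2865]
eef_rot: [0.002, 0.056, 0.998, 0.001]
wrist_force: [0.2, 0.2, -0.1]
finger_gap: 0.0
```

```bash
python3 c.py pics/f.png
```

```text
6.1333 case [-0.001   0.0521  0.2865] [0.00179687 0.05607647 0.99842433 0.00102564] [ 0.2  0.2 -0.1] [-0.14 -0.01  1.81  0.    1.34 -1.6 ]
```

View pics/f.png

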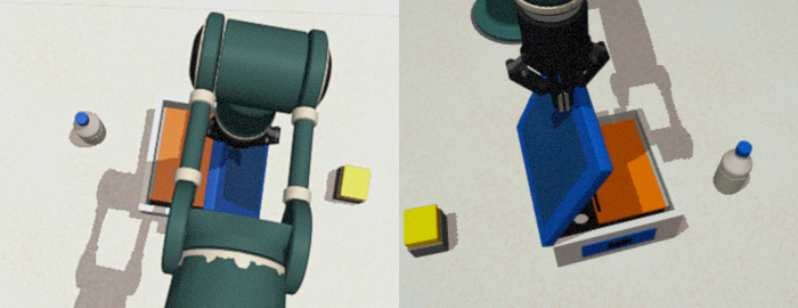

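The cover has swung to about 1.1 rad, the flap underneath is still flat, and the fingers rest on the cover's outer face.

Request:
jog_arm(delta_rot=[[0,0,0],[0,0,0],[0,0,0],[0,0,0],[0,0,0],[0,0,0],[0,0,0],[0,0,0]], linear=[[0,2.4,1.6],[0,4.8,3.6],[0,6.9,5.7],[0,8.7,7.8],[0,9.9,9.9],[0,10.9,12],[0,11.3,13.5],[0,11.3,13.5]], claw=[1,1,1,1,1,1,1,1])

```text
clock: 6.9
eef_pos: [0.5576, 0.0566, 0.1473]
eef_rot: [-0.002, 0.058, 0.998, -0.0]
wrist_force: [-0.5, 0.1, -0.9]
finger_gap: 0.0001
```

Request:
jog_arm(delta_rot=[[0,0,0],[0,0,0],[0,0,0],[0,0,0],[0,0,0],[0,0,0]], linear=[[0,0.3,1],[0,0.5,2],[0,0.6,2.9],[0,0.6,3.3],[0,0.6,3.3],[0,0.6,3.3]], claw=[1,1,1,1,1,1])

```text
clock: 7.4
eef_pos: [0.5609, 0.0624, 0.1199]
eef_rot: [0.002, 0.058, 0.998, 0.0]
wrist_force: [-5.5, -0.0, 16.0]
finger_gap: -0.0003
```

```bash
python3 c.py
```

```text
7.4 case [-0.002  -0.0628  0.1199] [1.73556887e-03 5.81091565e-02 9.98308697e-01 2.43193208e-04] [-5.5 -0.  16. ] [ 0.07  0.15  1.96  0.    1.03 -1.39]
```

The TCP is at 120 mm pressing with 16 N, so the cover is on its stop. I'll retract and check.

Request:
jog_arm(delta_rot=[[0,0,0],[0,0,0],[0,0,0],[0,0,0],[0,0,0],[0,0,0],[0,0,0],[0,0,0]], linear=[[0,0,-2],[0,0,-5],[0,0,-9],[0,0,-13],[0,0,-17],[0,0,-20],[0,0,-20],[0,0,-20]], claw=[1,1,1,1,1,1,1,1])

```text
clock: 8.07
eef_pos: [0.5608, 0.0624, 0.3195]
eef_rot: [0.003, 0.058, 0.998, 0.0]
wrist_force: [0.4, 0.4, -0.8]
finger_gap: -0.0
```

```bash
python3 c.py pics/g.png
```

```text
8.0667 case [-0.0019 -0.0627  0.3195] [3.15343394e-03 5.80881080e-02 9.98306414e-01 3.62478403e-04] [ 0.4  0.4 -0.8] [ 0.07  0.01  1.73 -0.    1.4  -1.39]
```

View pics/g.png

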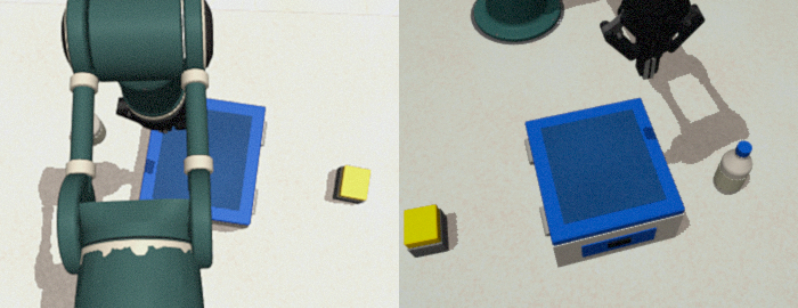

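The picture shows the cover lying shut on the rim, the bottle and tip box where they stood, and the arm clear.

```bash
python3 -c "
from bench import *
print(sign_off())"
```

```text
the job is handed in; nothing more can be done
None
```

The flap is folded flat, the cover is shut over it, and the job is handed in at about 8.1 s on the robot's clock. `sign_off` reports no verdict.

- **Flap:** I pushed it down with the closed fingers from its case -y face, following its arc. It reached its stop with the fingertips at 90 mm and about 26 N of press. The picture then showed it flat with the cover still open.
- **Cover:** I went over it, pushed it round from behind and pressed it shut. It stopped with the fingertips at the expected 120 mm and about 16 N of press.
- **Last checks:** After retracting, the TCP was about 0.2 m above the cover and the wrist force was near zero. The final picture showed the cover on the rim and the bottle and tip box where they stood.
- **Not checked:** The vials could not be seen under the closed flap and cover. I judged them undisturbed because the flap and cover reached their expected heights.
- **Disagreement:** The case measured from the top view came out a few millimetres off in size at some edges, about 4 mm at most, which did not matter here. No other check failed.

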